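# Seat a bottle stopper with the bench press

## Task

Seat the stopper of the bottle that stands under the bench press: with the fingertips, press the thumb pad of the press's ratchet pawl down until the pawl snaps free of the ratchet's teeth, then push the lever right down so that the ram drives the stopper fully home, and leave the lever down. Do not force the lever against the pawl, do not touch the bottle or its stopper, do not pick anything up, and leave the other things on the bench as they stand.

Things in the scene. Friction and masses are not known exactly. Their poses are not given: they have to be found in the camera images.
- press: Hand-lever stoppering press bolted to the bench, grey castings: base 205 x 130 x 18 mm, column, head, ram. Origin: on the bench directly under the ram's axis; z up, the lever reaches out towards -x of this frame, column and pawl stand towards +x. Overall: lever end about 175 mm in front of the origin when down, rear edge of the pawl's pad 166 mm behind it; highest fixed point 235 mm.
- lever_hinge (a point): Centre of the lever's pivot pin, 186 mm above the bench and 62 mm behind the ram's axis. The pin runs along y of press.
- lever (a joint): Lever angle in rad: 0 = fully raised (front end 36 degrees above level), 0.63 = fully down on its stop, level. While the pawl is engaged the teeth stop it at about 0.05 (they give a little, to 0.1, if it is forced with 25 N). Once the pawl is free it moves against a stiff hub: 3 to 8 N pushed down on the grip moves it, and it stays where it is left.
- lever_grip (a point): Point on the middle of the flat upper face of the lever's dark grey grip (110 mm long, 34 mm wide, 20 mm thick), 190 mm from the pivot along the lever and 10 mm above its centre line; its x axis is the press's x when the lever is fully raised and turns with the lever. About 306 mm above the bench when raised, 196 mm when down. It swings on an arc about lever_hinge.
- pawl (a joint): Pawl angle in rad: 0 = nose in the teeth, 0.30 = free. A spring plunger snaps it over past half-way (0.15) and keeps it on that side. It takes about 3 to 4 N on the pad.
- pawl_pad (a point): Centre of the upper face of the pawl's steel thumb pad (28 x 28 mm, 4 mm thick), at the rear end of the see-saw pawl, 48 mm behind the pawl's pin, 152 mm behind the ram's axis and 24 mm to the -y side of the press's middle plane. 236 mm above the bench when engaged; the pad sinks 14 mm as the pawl goes free.
- stopper (a joint): How far the stopper has been pushed into the bottle's neck, in m: 0 to 0.003 at the start, 0.008 = fully home with its flange on the neck. It moves against about 6 N of rubbing.
- bottle: Amber 50 ml serum bottle, 43 mm wide and 73 mm tall, standing loose in the press's ring under the ram, a dark rubber stopper standing proud of its neck. Origin: centre of its underside, on the press's base 18 mm above the bench.
- bottle_b: Finished amber serum bottle with aluminium cap, 43 mm wide, 78 mm tall, standing beside the press (its +y side); origin at the centre of its underside. To be left alone.
- bottle_c: Another such finished bottle on the -y side of the press; to be left alone.
- rack: Green wire rack 105 x 210 x 70 mm with a few capped tubes (96 mm high); origin under its centre. To be left alone.
- cap: Small tube cap, 17 mm wide, 18 mm tall, origin under its centre. To be left alone.
- beaker: Glass beaker, 68 mm wide, 85 mm tall, origin under its centre. To be left alone.
- stoppers: White tray of rubber stoppers, 95 x 130 x 28 mm, origin under its centre. To be left alone.
- pipette: Lying hand pipette, about 330 mm long and 34 mm high, along its own x. To be left alone.
- crimper: Lying hand crimper (pliers), about 220 mm long and 16 mm high, along its own x. To be left alone.
Things that resemble listed ones, but are neither listed nor needed, are in the scene too. What is shaped like the bottle but green is not meant.

How it is judged:
By the outcome, as a careful person would: the job done as asked, in the order asked, and still so for the second after the job is handed in, with the robot touching nothing.
It also fails if it takes over 40 s, if anything falls off the work surface, if the arm or the gripper's body presses on something with over 40 N, if the wrist force passes 120 N, or if a joint passes its speed limit or range.

## Robot

A 6-joint arm with a two-finger parallel gripper is mounted at the origin on the work surface. World frame = base frame: x ahead of the robot, y to its left, z up, the work surface at z = 0. Lengths are in m, angles in rad, forces in N, time in s.
With the tool pointing down it reaches from about 0.4 to 0.925 m from the base axis. Payload 3.4 kg.
Tool frame: the origin (TCP) lies at the very end of the fingers, on their centre line; the grasp point (between the pads) lies 19 mm behind it (manip.grasp_offset is the distance from the TCP to the grasp point, in m); z points along the fingers, y is the line along which they close (so a half turn about z gives the same grasp; the last joint's range is limited). The gripper opens to 85 mm and grips with 20 to 120 N. Pads are 22 mm wide; open, the fingers measure 114 mm over their backs; the gripper's body (76 mm by 85 mm) begins 54 mm behind the grasp point. The pads swing forward as they close: fully open they stand 13 mm farther back than shut.
Start: joints at [1.083, 0.307, 1.506, -0, 1.328, -0.073], TCP at [0.231, 0.526, 0.207] pointing down, gripper open.
Joint ranges: [-3.12, 3.12], [-1.05, 2.28], [0.14, 2.33], [-1.42, 4.57], [0.1, 2.73], [-2.68, 2.68]. Speed limits (rad/s): [2.57, 2.57, 3.14, 3.14, 3.14, 3.14].

## Interface

Orientations are given as a rotation vector (axis times angle).
In Python, from rig import manip, optics gives the robot as it stands.
- The arm moves only by the tool arm_command, never from a script. Its argument "moves" is text: rows parted by semicolons, each of 7 numbers parted by spaces: the turn, a rotation vector about the tool's x, y, z in degrees, then the shift along the tool's x, y, z in cm, then the finger opening in cm, from 0 to 8.54. In form: rx ry rz x y z fingers; .... A call has 1 to 12 rows; each row shifts and turns the commanded pose from where the row before left it, along the tool's axes as they then stand; what a row does not reach is not made up. A row lasts 1/10 s, in which the tool goes at most 50 mm and 8.59 degrees, less where a joint would pass 70% of its speed; a pose out of reach is approached as far as the arm can. A call is refused whole if a number of a shift passes 5 or a number of a turn 8.59, either way. A call with a gripper value outside its range is refused whole. The fingers move at their own pace and stop on an object; "force" is the grip in N (left out, the last holds). Time passes only in rows, so rows that do not move let the fingers close. It gives the time, the measured TCP pose, the force, the opening and the grip force at its end, in the units of the state.
- manip.sense(): the state, without advancing time (a new reading comes with each control period).
- optics.snapshot(name): name is "scene" or "side" or "wrist"; returns a dict with "color" (384x512x3 uint8, red, green, blue), "vertical_fov" (degrees; the focal length in pixels is half the picture's height over the tangent of half this angle, whatever the lens; pixels are square), "cx", "cy" (the principal point, pixels), "rvec" (rotation vector, rad) and "tvec" (3), from world to camera coordinates, as OpenCV has them. Camera axes: x right, y down, z forward; pixel columns grow to the right and rows downward; lengths in m; the calibration is good to about 2 mm. A picture is of the moment at which its call begins. There is no depth.
- manip.close_job(): hands the job in; it is judged then, once.
The state is a dict: "time": time; "joint_pos": joint angles; "joint_velocities": joint speeds; "tau": joint torques, N m; "ee_pos": TCP position; "orientation": TCP orientation; "force": force on the tool from outside, world axes, zero at the start; "ft_torque": the same for the moment, N m; "finger_gap": finger opening in m; "grasp_force": force on a finger pad.
Only numpy, scipy, OpenCV 4.12 (cv2) and the standard library are available. Lean on these libraries where they do the work, as an engineer would, in place of code of your own. Each camera call takes 0.05 s, during which the arm holds its last target. There are 200 camera calls.

## Working session

There is one attempt and no reset: what is moved stays moved. The work goes in short steps, Python scripts to look and compute and a tool call to move; the robot and the scene stay as the last step left them, time stands still between calls to the robot, and variables do not carry over. Pictures are saved under pics/ and viewed, at most 10 in all, crops included, and the job is handed in when it is done.

Besides the shell and the picture viewer there is one more tool, called after "Request:" by a JSON object that holds its "method" and its "body". arm_command: Moves the arm, as the interface text tells. Its arguments: {"type":"object","properties":{"moves":{"type":"string"},"force":{"type":"number"}},"required":["moves"]}

```bash
mkdir -p pics
cat > h.py <<'E'
import numpy as np,cv2,json
from rig import manip,optics
def snap(n,f):
    s=optics.snapshot(n); cv2.imwrite(f'pics/{f}.png',s['color'][:,:,::-1]); 
    np.savez(f'pics/{f}.npz',**s); return s
def K(s):
    f=192/np.tan(np.radians(float(s['vertical_fov']))/2)
    return np.array([[f,0,s['cx']],[0,f,s['cy']],[0,0,1]],float)
def proj(s,P): return cv2.projectPoints(np.array(P,float).reshape(-1,3),s['rvec'],s['tvec'],K(s),None)[0][:,0]
def onz(s,uv,z):
    R=cv2.Rodrigues(np.array(s['rvec'],float))[0]; c=-R.T@s['tvec']; d=R.T@np.linalg.inv(K(s))@np.array([uv[0],uv[1],1.]); return c+d*(z-c[2])/d[2]
E
python3 - <<'E'
from h import *
a=snap('scene','s0');b=snap('side','d0')
for s in(a,b):
    R=cv2.Rodrigues(np.array(s['rvec'],float))[0];print(-R.T@s['tvec'],R[2],s['vertical_fov'])
m=manip.sense();print(m)
E
```

```text
[1.76541449 0.03066045 0.99692042] [-0.82667117 -0.03670907 -0.56148662] 45.18278485006038
[ 0.29598328 -0.8013382   0.9019224 ] [ 0.26457213  0.70327816 -0.65984954] 53.49979210551274
{'time': 0.1, 'joint_pos': array([ 1.08354689e+00,  3.07512394e-01,  1.50753496e+00,  3.25487674e-05,
        1.32840524e+00, -7.35349372e-02]), 'joint_velocities': array([ 5.87839099e-04, -8.97984131e-04, -2.34061934e-03,  8.90905655e-05,
       -8.40844028e-04, -2.18326347e-04]), 'tau': array([ 8.24894796e-04, -4.58531642e+01, -2.52608675e+01,  1.09275447e-04,
        5.69371594e-03,  1.98778508e-05]), 'ee_pos': array([0.2308741 , 0.52588606, 0.206468  ]), 'orientation': array([-6.45136381e-01, -3.07408055e+00,  2.79327479e-03]), 'force': array([-0.59875821, -0.61203431, -0.42968154]), 'ft_torque': array([ 0.02727217, -0.03213038,  0.08531685]), 'grasp_force': 0.0, 'finger_gap': 0.08570614199732343}
```

View pics/s0.png

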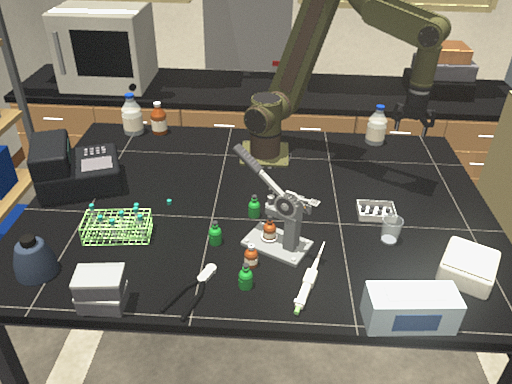

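View pics/d0.png

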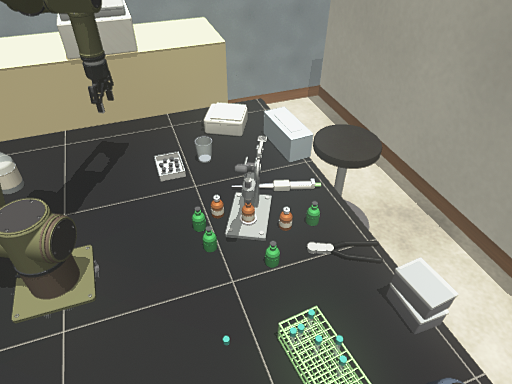

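The scene view shows the press at about (280,220). The lever's raised grip is near (250,160) and the pawl pad near (310,202). In the side view the press is at (250,200). I'll enlarge both.

Run:
```python
import cv2,numpy as np
a=cv2.imread('pics/s0.png')[135:275,225:335];b=cv2.imread('pics/d0.png')[125:245,215:285]
a=cv2.resize(a,None,fx=4,fy=4,interpolation=2);b=cv2.resize(b,None,fx=4.6667,fy=4.6667,interpolation=2)
c=np.zeros((560,a.shape[1]+b.shape[1],3),np.uint8);c[:,:a.shape[1]]=a;c[:b.shape[0],a.shape[1]:]=b[:560]
print(c.shape);cv2.imwrite('pics/c0.png',c)
```

```text
(560, 767, 3)
```

View pics/c0.png

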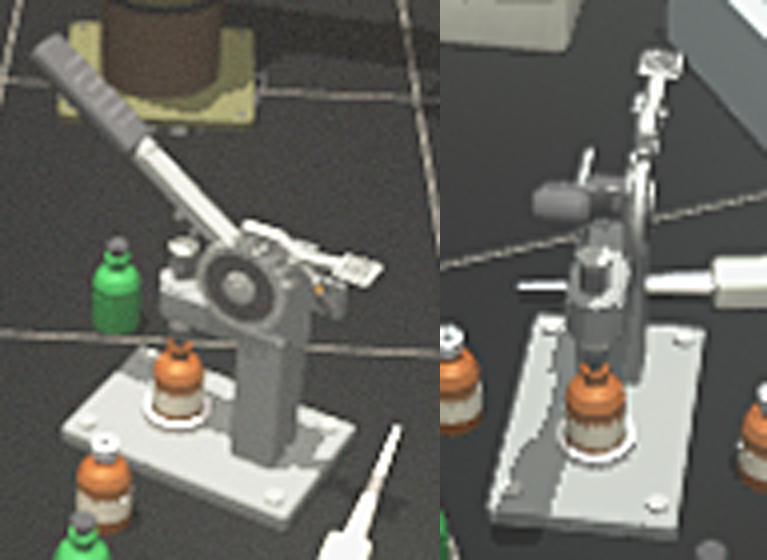

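```bash
cat >> h.py <<'E'
from scipy.optimize import least_squares
def W(p,P):
    P=np.array(P,float).reshape(-1,3);c,s=np.cos(p[2]),np.sin(p[2])
    return P@np.array([[c,s,0],[-s,c,0],[0,0,1]])+[p[0],p[1],0]
E
python3 - <<'E'
from h import *
A=np.load('pics/s0.npz');B=np.load('pics/d0.npz')
fa=lambda q:np.array(q)/4+[225,135]-.4
fb=lambda q:(np.array(q)-[440,0])/4.6667+[215,125]-.4
ca=fa([(65,430),(140,350),(355,428),(280,520)]);cb=fb([(490,512),(540,315),(705,328),(680,525)])
for s,c in((A,ca),(B,cb)): print(np.array([onz(s,q,.018) for q in c]).round(3)[:,:2].tolist())
pa,pb=fa((362,270)),fb((660,64));print('pad',onz(A,pa,.236),onz(B,pb,.236))
# unknown x,y,yaw, base centre xb; corners order matched by geometry below
def model(p):
    x0=p[3]
    return W(p,[[x0+.1025,.065,.018],[x0+.1025,-.065,.018],[x0-.1025,-.065,.018],[x0-.1025,.065,.018]])
import itertools
best=None
for yaw in np.arange(-3,3.2,.4):
  for perm in itertools.permutations(range(4)):
    pass
pad=[.152,-.024,.236]
def res(p):
    M=model(p);ua=proj(A,M);ub=proj(B,M)
    from scipy.spatial.distance import cdist
    from scipy.optimize import linear_sum_assignment as L
    r=[]
    for c,u in((ca,ua),(cb,ub)):
        i,j=L(cdist(c,u));r.append((c[i]-u[j]).ravel())
    r+=[proj(A,W(p,pad))[0]-pa,proj(B,W(p,pad))[0]-pb]
    return np.concatenate(r)
m=np.mean([onz(A,q,.018) for q in ca],0)
best=min((least_squares(res,[m[0],m[1],y,.03],loss='soft_l1',x_scale=.01) for y in np.arange(-3,3.2,.4)),key=lambda o:o.cost)
p=best.x;print(p,best.cost,res(p).round(1))
np.save('p.npy',p)
ga=np.array([62+.19*0,0,186])/1e3
t=np.radians(36)
grip=lambda r,h,t:[.062-r*np.cos(t)-h*np.sin(t),0,.186+r*np.sin(t)-h*np.cos(t)*-1]
for n,P in(('pad',pad),('grip',grip(.19,.01,t)),('gripend',grip(.245,.0,t)),('gripdown',grip(.19,.01,0)),('hinge',[.062,0,.186])):
    w=W(p,P);print(n,w.round(4),(proj(A,w)[0]-[225,135])*4,(proj(B,w)[0]-[215,125])*4.6667+[440,0])
E
```

```text
[[0.617, -0.056], [0.507, -0.0], [0.597, 0.18], [0.71, 0.117]]
[[0.5, -0.003], [0.595, 0.179], [0.708, 0.123], [0.616, -0.057]]
pad [0.68186711 0.16079315 0.236     ] [0.68052755 0.15938763 0.236     ]
[0.59228299 0.03563145 1.0982949  0.02800976] 3.332111023195284 [ 1.2  0.2  0.2  1.1 -0.4  0.5 -1.9  0.1  0.1  0.5  0.6  0.4 -0.5  0.
 -0.3 -0.7 -0.2  0.2  0.6 -0.2]
pad [[0.6828 0.1601 0.236 ]] [359.43658895 269.13253065] [660.92168317  61.01740808]
grip [[ 0.5479 -0.0513  0.3058]] [78.1460132  78.07694043] [574.02599573 194.68614676]
gripend [[ 0.5303 -0.0857  0.33  ]] [34.77011286 36.83383683] [563.33381981 201.65501376]
gripdown [[ 0.534  -0.0783  0.196 ]] [ 44.56984164 188.26925634] [568.61991569 376.53421224]
hinge [[0.6205 0.0908 0.186 ]] [257.24946876 271.10984181] [609.45484599 195.32869626]
```

The fit is within about 1 px. The pad is at (0.682, 0.160, 0.236) and the grip at (0.548, -0.051, 0.306). Next I need the move in tool axes.

```bash
cat >> h.py <<'E'
def go(target,n=None):
    m=manip.sense();R=cv2.Rodrigues(m['orientation'])[0]
    print('tcp',m['ee_pos'].round(4),'F',m['force'].round(1),'t',m['time'],'tool x',R[:,0].round(3),'y',R[:,1].round(3),'z',R[:,2].round(3),'q',m['joint_pos'].round(2))
    print('tool shift cm',(R.T@(np.array(target)-m['ee_pos'])*100).round(2))
E
python3 - <<'E'
from h import *
go([.682,.160,.29]); p=np.load('p.npy'); print(W(p,[1,0,0])-W(p,[0,0,0]))
E
```

```text
tcp [0.2309 0.5259 0.2065] F [-0.6 -0.6 -0.4] t 0.1 tool x [-0.916  0.402  0.   ] y [ 0.402  0.916 -0.002] z [-0.001 -0.002 -1.   ] q [ 1.08  0.31  1.51  0.    1.33 -0.07]
tool shift cm [-56.01 -15.38  -8.33]
[[0.45511506 0.89043264 0.        ]]
```

Request:
{"method": "arm_command", "body": {"moves": "0 0 0 -3 -0.9 -2.5 0; 0 0 0 -4 -1.1 -2.5 0; 0 0 0 -4.5 -1.2 -2 0; 0 0 0 -4.5 -1.2 -1.5 0; 0 0 0 -4.5 -1.2 0 0; 0 0 0 -4.5 -1.2 0 0; 0 0 0 -4.5 -1.2 0 0; 0 0 0 -4.5 -1.2 0 0; 0 0 0 -4.5 -1.2 0 0; 0 0 0 -4.5 -1.2 0 0; 0 0 0 -4.5 -1.2 0 0; 0 0 0 0 0 0 0", "force": 20}}

```text
time: 1.3
ee_pos: [0.6186, 0.214, 0.2903]
orientation: [0.654, 3.071, -0.004]
force: [0.7, 0.8, 0.1]
finger_gap: 0.0
grasp_force: 0.0
```

Run:
```python
from h import *
go([.684,.164,.25])
```

```text
tcp [0.6186 0.214  0.2903] F [0.7 0.8 0.1] t 1.3 tool x [-0.913  0.407 -0.002] y [ 0.407  0.913 -0.002] z [ 0.001 -0.003 -1.   ] q [ 0.27  0.37  1.19 -0.    1.57 -0.88]
tool shift cm [-8.01 -1.89  4.05]
```

Request:
{"method": "arm_command", "body": {"moves": "0 0 0 -4 -0.95 0.5 0; 0 0 0 -4 -0.95 1.5 0; 0 0 0 0 0 1.5 0; 0 0 0 0 0 0 0; 0 0 0 0 0 0 0"}}

```text
time: 1.8
ee_pos: [0.6788, 0.1696, 0.2564]
orientation: [-0.644, -3.072, 0.001]
force: [-0.5, 0.1, 0.8]
finger_gap: -0.0002
grasp_force: 0.0
```

Run:
```python
from h import *
go([.684,.164,.236])
a=snap('scene','s1');b=snap('side','d1')
for s in(a,b): print(proj(s,[.684,.164,.236]))
ua,ub=[proj(s,[.684,.164,.236])[0].astype(int) for s in(a,b)]
cs=[cv2.resize(s['color'][u[1]-45:u[1]+35,u[0]-35:u[0]+30,::-1],(390,480),interpolation=2) for s,u in((a,ua),(b,ub))]
cv2.imwrite('pics/c1.png',np.hstack(cs))
```

```text
tcp [0.6788 0.1696 0.2564] F [-0.5  0.1  0.8] t 1.8 tool x [-0.916  0.402  0.002] y [ 0.402  0.916 -0.001] z [-0.002  0.    -1.   ] q [ 0.18  0.46  1.14  0.    1.55 -0.97]
tool shift cm [-0.7  -0.3   2.04]
[[316.26928473 202.58406777]]
[[262.23705402 137.37370853]]
```

View pics/c1.png

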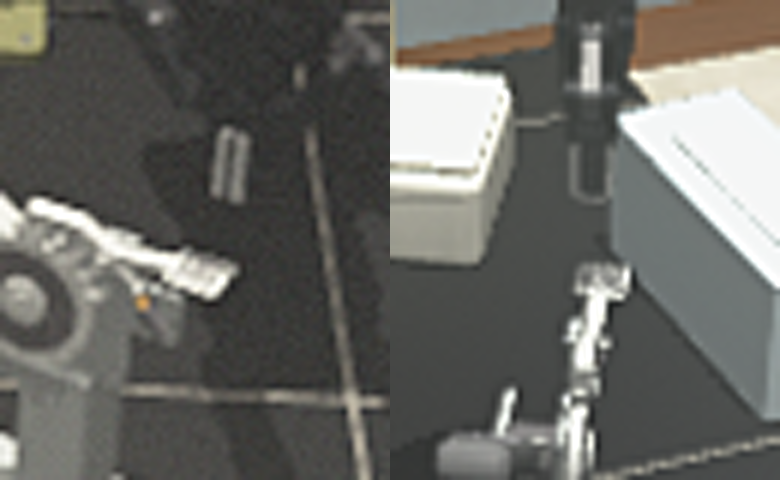

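The tip hovers 2 cm above the pad. In the left crop it is at (230,200) with the pad at (208,275), so it is about 7 mm off to one side. I'll correct that and press.

Request:
{"method": "arm_command", "body": {"moves": "0 0 0 -0.7 -0.45 0.5 0; 0 0 0 0 0 0.8 0; 0 0 0 0 0 0.5 0; 0 0 0 0 0 0 0; 0 0 0 0 0 0.3 0; 0 0 0 0 0 0 0"}}

```text
time: 2.5
ee_pos: [0.6842, 0.1622, 0.2356]
orientation: [-0.645, -3.074, 0.0]
force: [0.6, -0.1, -0.7]
finger_gap: 0.0001
grasp_force: 0.0
```

Request:
{"method": "arm_command", "body": {"moves": "0 0 0 0 0 0.2 0; 0 0 0 0 0 0.2 0; 0 0 0 0 0 0 0"}}

```text
time: 2.8
ee_pos: [0.6842, 0.1622, 0.2317]
orientation: [-0.645, -3.074, 0.0]
force: [0.6, 0.7, -0.2]
finger_gap: -0.0002
grasp_force: 0.0
```

Request:
{"method": "arm_command", "body": {"moves": "0 0 0 0 0 0.2 0; 0 0 0 0 0 0.2 0; 0 0 0 0 0 0 0"}}

```text
time: 3.1
ee_pos: [0.6841, 0.1621, 0.2276]
orientation: [-0.645, -3.074, 0.0]
force: [-0.2, -0.2, -0.5]
finger_gap: -0.0
grasp_force: 0.0
```

Request:
{"method": "arm_command", "body": {"moves": "0 0 0 0 0 0.2 0; 0 0 0 0 0 0.2 0; 0 0 0 0 0 0 0"}}

```text
time: 3.4
ee_pos: [0.6841, 0.1621, 0.2236]
orientation: [-0.645, -3.074, 0.0]
force: [-1.3, -0.1, 0.2]
finger_gap: -0.0
grasp_force: 0.0
```

There's no clear force, so I'll look.

Run:
```python
from h import *
a=snap('scene','s2');b=snap('side','d2')
ua,ub=[proj(s,[.684,.162,.23])[0].astype(int) for s in(a,b)]
cs=[cv2.resize(s['color'][u[1]-40:u[1]+40,u[0]-35:u[0]+30,::-1],(390,480),interpolation=2) for s,u in((a,ua),(b,ub))]
cv2.imwrite('pics/c2.png',np.hstack(cs))
```

```text
(no output)
```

View pics/c2.png

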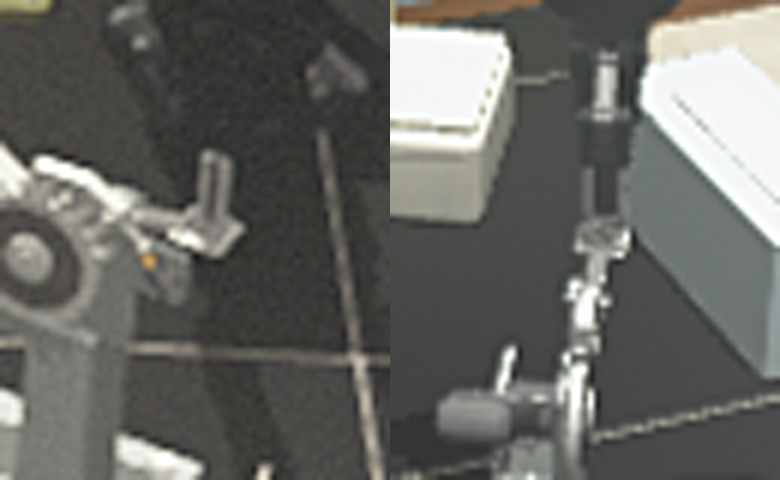

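The fingertip at (215,220) is on the pad, and the pawl looks tipped. It seems to have snapped over. I'll go a touch lower to confirm the end stop.

Request:
{"method": "arm_command", "body": {"moves": "0 0 0 0 0 0.2 0; 0 0 0 0 0 0 0"}}

```text
time: 3.7
ee_pos: [0.6842, 0.1622, 0.2218]
orientation: [-0.645, -3.074, 0.0]
force: [-0.3, 0.5, -0.4]
finger_gap: -0.0001
grasp_force: 0.0
```

Request:
{"method": "arm_command", "body": {"moves": "0 0 0 0 0 0.15 0; 0 0 0 0 0 0 0"}}

```text
time: 3.9
ee_pos: [0.6843, 0.1622, 0.2203]
orientation: [-0.645, -3.074, 0.0]
force: [0.0, 0.3, 0.9]
finger_gap: -0.0002
grasp_force: 0.0
```

Request:
{"method": "arm_command", "body": {"moves": "0 0 0 0 0 0.15 0; 0 0 0 0 0 0 0"}}

```text
time: 4.1
ee_pos: [0.6843, 0.1621, 0.2188]
orientation: [-0.645, -3.074, 0.0]
force: [-0.7, 0.2, 0.3]
finger_gap: 0.0001
grasp_force: 0.0
```

Request:
{"method": "arm_command", "body": {"moves": "0 0 0 0 0 -2 0; 0 0 0 0 0 -3 0; 0 0 0 0 0 -3 0; 0 0 0 0 0 -2 0; 0 0 0 0 0 0 0"}}

```text
time: 4.6
ee_pos: [0.6862, 0.1625, 0.3233]
orientation: [0.644, 3.068, 0.005]
force: [-0.3, 0.5, -0.1]
finger_gap: 0.0
grasp_force: 0.0
```

Run:
```python
from h import *
a=snap('scene','s3')
u=proj(a,[.684,.162,.23])[0].astype(int)
o=[]
for f in('s0','s2','s3'):
    c=np.load(f'pics/{f}.npz')['color'];o.append(cv2.resize(c[u[1]-32:u[1]+32,u[0]-40:u[0]+20,::-1],(260,277),interpolation=2))
for f in('d0','d2','d3'):
    c=(snap('side','d3')if f=='d3' else np.load(f'pics/{f}.npz'));v=proj(c,[.684,.162,.23])[0].astype(int)
    o.append(cv2.resize(c['color'][v[1]-32:v[1]+32,v[0]-30:v[0]+30,::-1],(260,277),interpolation=2))
cv2.imwrite('pics/c3.png',np.vstack([np.hstack(o[:3]),np.hstack(o[3:])]))
```

```text
(no output)
```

View pics/c3.png

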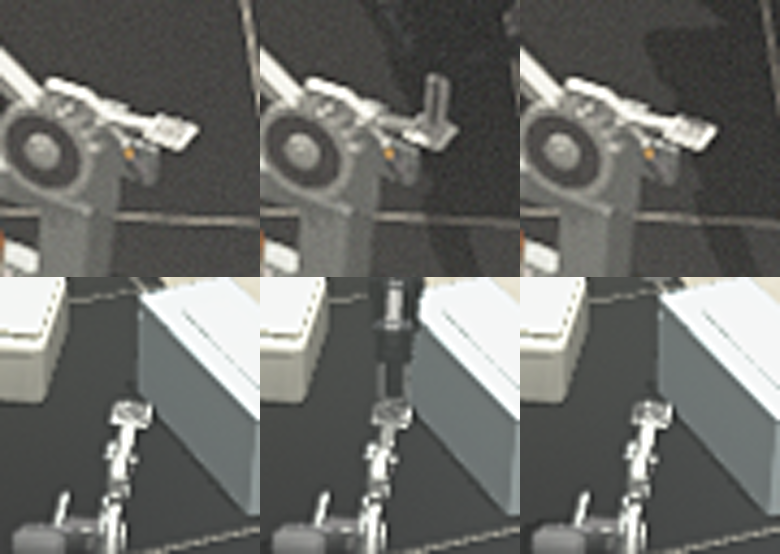

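The pawl hasn't moved. Panels 1 and 3 are identical, with the pad at (175,130) and (695,130). I'll check where the visible fingertip sits against the reported TCP.

Run:
```python
from h import *
A,B=np.load('pics/s1.npz'),np.load('pics/d1.npz')
T=[.6788,.1696,.2564]
pa,pb=proj(A,T)[0],proj(B,T)[0]
print('s1 crop',(pa-[281,157])*6,'d1 crop',(pb-[262-35,137-45])*6+[390,0])
# triangulate observed tip
def tri(ua,ub):
    f=lambda X:np.r_[proj(A,X)[0]-ua,proj(B,X)[0]-ub]
    o=least_squares(f,[.68,.16,.25]);return o.x.round(4),o.fun.round(1)
print(tri(np.array([230,200])/6+[281,157],np.array([590-390,199])/6+[227,92]))
print('pad',tri(np.array([208,277])/6+[281,157],np.array([604-390,279])/6+[227,92]))
print('press frame offset of last contact',np.array([.6842-.682,.1622-.160])@np.array([[.455,-.89],[.89,.455]]))
```

```text
s1 crop [226.92412516 232.54190403] d1 crop [589.2966141  235.76966495]
(array([0.6799, 0.1698, 0.2769]), array([ 0.3, -0.4,  0.3,  0.4]))
pad (array([0.6843, 0.1621, 0.2335]), array([-0.1,  0.2, -0.1, -0.2]))
press frame offset of last contact [ 0.002959 -0.000957]
```

The visible fingertip is about 20 mm higher than the reported TCP, at 0.277 instead of 0.256, so I stopped just above the pad. I'll go deeper, in small steps under force feedback.

Request:
{"method": "arm_command", "body": {"moves": "0 0 0 0 0 3 0; 0 0 0 0 0 4 0; 0 0 0 0 0 3 0; 0 0 0 0 0 0 0; 0 0 0 0 0 0.2 0; 0 0 0 0 0 0 0"}}

```text
time: 5.3
ee_pos: [0.6851, 0.1623, 0.218]
orientation: [0.645, 3.073, 0.001]
force: [0.8, -0.5, 0.1]
finger_gap: -0.0005
grasp_force: 0.0
```

Request:
{"method": "arm_command", "body": {"moves": "0 0 0 0 0 0.2 0; 0 0 0 0 0 0 0"}}

```text
time: 5.5
ee_pos: [0.6851, 0.1623, 0.2165]
orientation: [0.645, 3.072, 0.001]
force: [-0.0, -0.0, 0.4]
finger_gap: -0.0007
grasp_force: 0.0
```

Request:
{"method": "arm_command", "body": {"moves": "0 0 0 0 0 0.2 0; 0 0 0 0 0 0 0"}}

```text
time: 5.7
ee_pos: [0.6844, 0.1622, 0.2133]
orientation: [0.645, 3.074, 0.0]
force: [0.1, 0.4, -0.5]
finger_gap: 0.0002
grasp_force: 0.0
```

Request:
{"method": "arm_command", "body": {"moves": "0 0 0 0 0 0.2 0; 0 0 0 0 0 0 0"}}

```text
time: 5.9
ee_pos: [0.6842, 0.1621, 0.2108]
orientation: [-0.645, -3.074, 0.0]
force: [0.2, -0.1, 0.1]
finger_gap: 0.0
grasp_force: 0.0
```

Request:
{"method": "arm_command", "body": {"moves": "0 0 0 0 0 0.2 0; 0 0 0 0 0 0 0"}}

```text
time: 6.1
ee_pos: [0.6842, 0.1622, 0.2086]
orientation: [-0.645, -3.074, 0.0]
force: [-0.1, -0.3, 0.5]
finger_gap: -0.0002
grasp_force: 0.0
```

Request:
{"method": "arm_command", "body": {"moves": "0 0 0 0 0 0.2 0; 0 0 0 0 0 0 0"}}

```text
time: 6.3
ee_pos: [0.6842, 0.1621, 0.2066]
orientation: [-0.645, -3.074, 0.0]
force: [0.1, -0.6, 0.0]
finger_gap: -0.0001
grasp_force: 0.0
```

Run:
```python
from h import *
a=snap('scene','s4');b=snap('side','d4')
print(manip.sense()['force'],manip.sense()['ee_pos'])
ua,ub=[proj(s,[.684,.162,.23])[0].astype(int) for s in(a,b)]
cs=[cv2.resize(s['color'][u[1]-30:u[1]+30,u[0]-35:u[0]+30,::-1],(390,360),interpolation=2) for s,u in((a,ua),(b,ub))]
cv2.imwrite('pics/c4.png',np.hstack(cs))
```

```text
[-1.12412557  0.41312133 -0.33138051] [0.68433368 0.16216652 0.20690615]
```

View pics/c4.png

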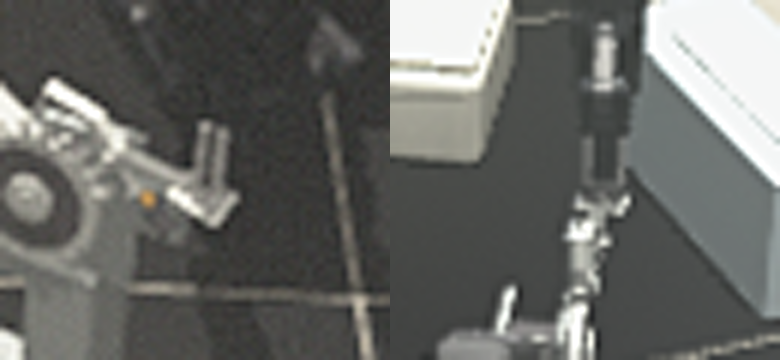

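Now the pawl is clearly tipped. Its nose end is raised at (55,90), the pad has sunk to (205,205), and there's no residual force, so it has snapped. I'll finish the stroke, then lift high to clear the lever.

Request:
{"method": "arm_command", "body": {"moves": "0 0 0 0 0 0.2 0; 0 0 0 0 0 0.1 0; 0 0 0 0 0 -1 0; 0 0 0 0 0 -3 0; 0 0 0 0 0 -4 0; 0 0 0 0 0 -4 0; 0 0 0 0 0 -4 0; 0 0 0 0 0 0 0; 0 0 0 0 0 0 0"}}

```text
time: 7.3
ee_pos: [0.685, 0.1623, 0.3666]
orientation: [0.645, 3.071, 0.003]
force: [0.4, -0.1, -0.3]
finger_gap: -0.0001
grasp_force: 0.0
```

Run:
```python
from h import *
p=np.load('p.npy')
G=lambda r,h,t:W(p,[.062-r*np.cos(t)-h*np.sin(t),0,.186+r*np.sin(t)+h*np.cos(t)])[0]
for d in(36,27,18,9,0): print(d,(G(.2,.01,np.radians(d))-[0,0,.0205]).round(4))
g=G(.2,.01,np.radians(36));go([g[0],g[1],.355])
a=snap('scene','s5');b=snap('side','d5')
ua,ub=[proj(s,[.66,.13,.23])[0].astype(int) for s in(a,b)]
cs=[cv2.resize(s['color'][u[1]-30:u[1]+30,u[0]-35:u[0]+30,::-1],(390,360),interpolation=2) for s,u in((a,ua),(b,ub))]
cv2.imwrite('pics/c5.png',np.hstack(cs))
```

```text
36 [ 0.5442 -0.0585  0.2911]
27 [ 0.5373 -0.0719  0.2652]
18 [ 0.5325 -0.0813  0.2368]
9 [ 0.5299 -0.0864  0.2067]
0 [ 0.5295 -0.0872  0.1755]
tcp [0.685  0.1623 0.3666] F [ 0.4 -0.1 -0.3] t 7.3 tool x [-0.916  0.402 -0.004] y [0.402 0.916 0.002] z [ 0.004  0.001 -1.   ] q [ 0.17  0.43  0.92 -0.    1.78 -0.98]
tool shift cm [  4.02 -25.88   1.08]
```

View pics/c5.png

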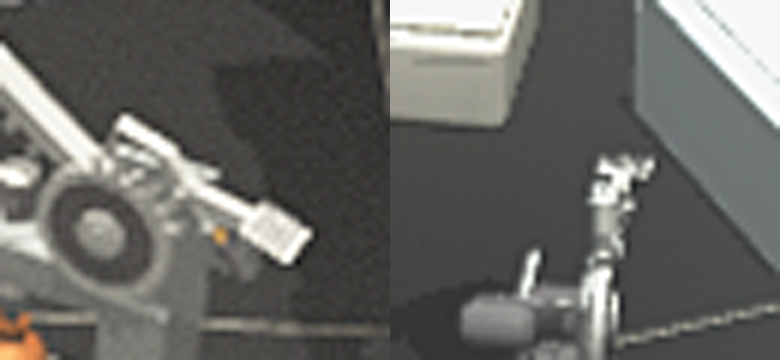

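The pawl stays free: nose raised at (130,130), pad sunk at (278,232). I'll move over the grip.

Request:
{"method": "arm_command", "body": {"moves": "0 0 0 0.5 -3 0 0; 0 0 0 0.6 -4 0 0; 0 0 0 0.6 -4 0 0; 0 0 0 0.6 -4 0 0; 0 0 0 0.6 -4 0 0; 0 0 0 0.6 -4 0 0; 0 0 0 0.5 -2.9 0 0; 0 0 0 0 0 0 0; 0 0 0 0 0 0 0; 0 0 0 0 0 0 0"}}

```text
time: 8.4
ee_pos: [0.5437, -0.0582, 0.363]
orientation: [-0.644, -3.073, -0.001]
force: [0.5, -0.6, 0.0]
finger_gap: -0.0
grasp_force: 0.0
```

Run:
```python
from h import *
go([.5442,-.0585,.305])
a=snap('scene','s6');b=snap('side','d6')
ua,ub=[proj(s,[.545,-.055,.33])[0].astype(int) for s in(a,b)]
cs=[cv2.resize(s['color'][max(u[1]-40,0):u[1]+50,u[0]-35:u[0]+40,::-1],(400,480),interpolation=2) for s,u in((a,ua),(b,ub))]
cv2.imwrite('pics/c6.png',np.hstack(cs))
```

```text
tcp [ 0.5437 -0.0582  0.363 ] F [ 0.5 -0.6  0. ] t 8.4 tool x [-0.916  0.402  0.002] y [0.402 0.916 0.   ] z [-0.002  0.001 -1.   ] q [-0.18  0.19  1.29  0.    1.67 -1.34]
tool shift cm [-0.07 -0.01  5.8 ]
```

View pics/c6.png

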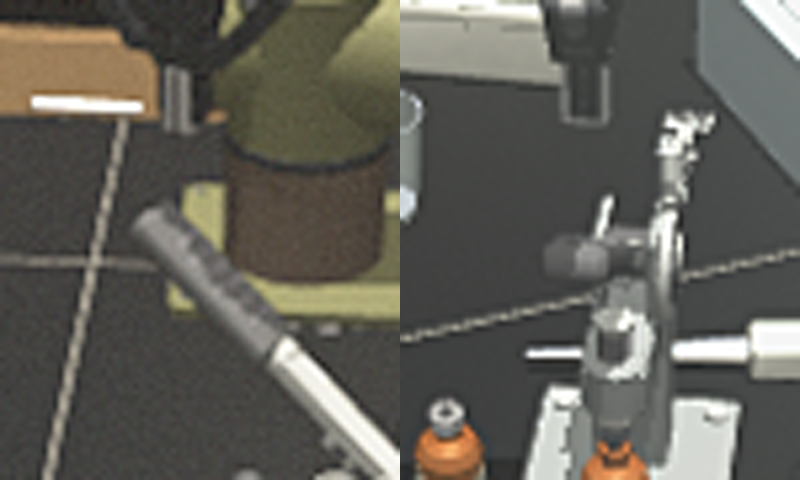

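The tip (180,130 left, 585,120 right) is in line with the grip. Next I'll lower to contact.

Request:
{"method": "arm_command", "body": {"moves": "0 0 0 0 0 2 0; 0 0 0 0 0 2.5 0; 0 0 0 0 0 1.5 0; 0 0 0 0 0 0.5 0; 0 0 0 0 0 0.5 0; 0 0 0 0 0 0.5 0; 0 0 0 0 0 0 0"}}

```text
time: 9.2
ee_pos: [0.5445, -0.0588, 0.2894]
orientation: [0.644, 3.073, 0.0]
force: [1.0, -0.3, 0.0]
finger_gap: -0.0
grasp_force: 0.3
```

Request:
{"method": "arm_command", "body": {"moves": "0 0 0 0 -0.3 0.5 0; 0 0 0 0 -0.3 0.5 0; 0 0 0 0 0 0 0"}}

```text
time: 9.5
ee_pos: [0.5409, -0.065, 0.2785]
orientation: [-0.646, -3.074, 0.001]
force: [0.1, 0.7, -0.3]
finger_gap: 0.0001
grasp_force: 0.2
```

Request:
{"method": "arm_command", "body": {"moves": "0 0 0 0 -0.3 0.5 0; 0 0 0 0 -0.3 0.5 0; 0 0 0 0 -0.2 0.5 0; 0 0 0 0 -0.2 0.5 0; 0 0 0 0 -0.2 0.5 0; 0 0 0 0 -0.2 0.5 0; 0 0 0 0 -0.2 0.5 0; 0 0 0 0 -0.1 0.5 0"}}

```text
time: 10.3
ee_pos: [0.5343, -0.0802, 0.2386]
orientation: [-0.645, -3.075, 0.0]
force: [-0.9, -0.6, 3.1]
finger_gap: 0.0001
grasp_force: 1.3
```

Run:
```python
from h import *
p=np.load('p.npy')
go([.5325,-.0813,.2368])
a=snap('scene','s7');A0=np.load('pics/s5.npz')
# white lever shaft: mean brightness along predicted shaft line (r .07-.12) vs angle
for n,s in(('before',A0),('now',a)):
    g=cv2.GaussianBlur(s['color'].min(2),(3,3),0).astype(float)
    out=[]
    for d in range(0,42,3):
        t=np.radians(d);P=[[.062-r*np.cos(t),0,.186+r*np.sin(t)] for r in np.linspace(.085,.125,15)]
        u=proj(s,W(p,P)).astype(np.float32)
        out.append(int(cv2.remap(g.astype(np.float32),u[:,:1],u[:,1:],1).mean()))
    print(n,out)
```

```text
tcp [ 0.5343 -0.0802  0.2386] F [-0.9 -0.6  3.1] t 10.3 tool x [-0.916  0.402  0.   ] y [ 0.402  0.916 -0.   ] z [-0. -0. -1.] q [-0.23  0.24  1.53 -0.    1.38 -1.38]
tool shift cm [ 0.12 -0.17  0.18]
before [66, 68, 67, 68, 68, 67, 67, 67, 69, 83, 116, 162, 215, 231]
now [67, 67, 67, 71, 95, 132, 192, 238, 233, 161, 84, 65, 65, 66]
```

The lever is following: the shaft is now at about 20° with 3 N. I'll continue down.

Request:
{"method": "arm_command", "body": {"moves": "0 0 0 0 -0.2 0.5 0; 0 0 0 0 -0.1 0.5 0; 0 0 0 0 -0.1 0.5 0; 0 0 0 0 -0.1 0.5 0; 0 0 0 0 -0.1 0.5 0; 0 0 0 0 -0.1 0.5 0; 0 0 0 0 0 0.5 0; 0 0 0 0 0 0.5 0; 0 0 0 0 0 0.5 0; 0 0 0 0 0 0.5 0; 0 0 0 0 0 0.5 0"}}

```text
time: 11.45
ee_pos: [0.5316, -0.087, 0.184]
orientation: [0.645, 3.074, -0.002]
force: [-2.5, -4.4, 6.3]
finger_gap: -0.0001
grasp_force: 2.9
```

Request:
{"method": "arm_command", "body": {"moves": "0 0 0 0 0 0.4 0; 0 0 0 0 0 0.3 0; 0 0 0 0 0 0 0"}}

```text
time: 11.75
ee_pos: [0.5316, -0.0866, 0.1766]
orientation: [-0.646, -3.075, 0.0]
force: [0.2, -0.6, 1.7]
finger_gap: -0.0001
grasp_force: 0.6
```

Request:
{"method": "arm_command", "body": {"moves": "0 0 0 0 0 0.2 0; 0 0 0 0 0 0 0"}}

```text
time: 11.95
ee_pos: [0.5316, -0.0865, 0.1749]
orientation: [0.645, 3.074, -0.0]
force: [0.9, -2.0, 2.3]
finger_gap: -0.0003
grasp_force: 1.4
```

Request:
{"method": "arm_command", "body": {"moves": "0 0 0 0 0 0.2 0; 0 0 0 0 0 0 0"}}

```text
time: 12.15
ee_pos: [0.5315, -0.0865, 0.173]
orientation: [0.645, 3.075, -0.001]
force: [-1.4, -2.7, 3.8]
finger_gap: 0.0002
grasp_force: 1.8
```

Request:
{"method": "arm_command", "body": {"moves": "0 0 0 0 0 0.1 0; 0 0 0 0 0 0 0"}}

```text
time: 12.35
ee_pos: [0.5316, -0.0865, 0.1723]
orientation: [0.645, 3.074, -0.001]
force: [-1.2, -2.9, 6.6]
finger_gap: 0.0001
grasp_force: 2.9
```

Request:
{"method": "arm_command", "body": {"moves": "0 0 0 0 0 0.1 0; 0 0 0 0 0 0 0"}}

```text
time: 12.55
ee_pos: [0.5316, -0.0866, 0.172]
orientation: [0.645, 3.074, -0.001]
force: [-4.1, -2.0, 9.9]
finger_gap: 0.0002
grasp_force: 4.9
```

Request:
{"method": "arm_command", "body": {"moves": "0 0 0 0 0 0.2 0; 0 0 0 0 0 0 0"}}

```text
time: 12.75
ee_pos: [0.5317, -0.0866, 0.1718]
orientation: [0.645, 3.073, -0.001]
force: [-7.3, -2.3, 19.9]
finger_gap: -0.0002
grasp_force: 10.3
```

Request:
{"method": "arm_command", "body": {"moves": "0 0 0 0 0 0.2 0; 0 0 0 0 0 0 0; 0 0 0 0 0 0 0"}}

```text
time: 13.05
ee_pos: [0.5318, -0.0866, 0.1717]
orientation: [0.644, 3.071, -0.001]
force: [-9.1, -0.9, 30.9]
finger_gap: 0.0001
grasp_force: 15.6
```

The lever is hard on its stop: the force climbs to 31 N with no motion. I'll lift off straight up and check.

Request:
{"method": "arm_command", "body": {"moves": "0 0 0 0 0 -0.7 0; 0 0 0 0 0 -1 0; 0 0 0 0 0 -3 0; 0 0 0 0 0 -4 0; 0 0 0 0 0 -4 0; 0 0 0 0 0 -3 0; 0 0 0 0 0 0 0; 0 0 0 0 0 0 0"}}

```text
time: 13.85
ee_pos: [0.5318, -0.0859, 0.3241]
orientation: [0.645, 3.074, 0.001]
force: [-0.1, 0.2, -0.5]
finger_gap: 0.0
grasp_force: 0.0
```

Run:
```python
from h import *
a=snap('scene','s8')['color'];b=snap('side','d8')['color']
a=cv2.resize(a[160:270,215:335,::-1],(480,440),interpolation=2);b=cv2.resize(b[130:240,205:285,::-1],(320,440),interpolation=2)
cv2.imwrite('pics/c8.png',np.hstack([a,b]))
```

```text
(no output)
```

View pics/c8.png

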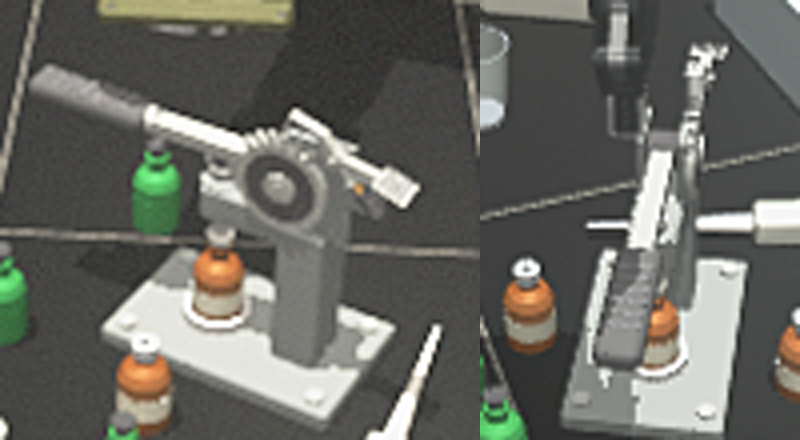

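The lever is level (grip at (90,95) left), the ram is down on the stopper at (220,238), the pawl is free, and the arm is clear.

```bash
python3 -c "
from rig import manip
print(manip.close_job())"
```

```text
the job is handed in; nothing more can be done
None
```

I pressed the pawl free, then pushed the lever down to its stop and left it there, with the ram down on the stopper; seating depth wasn't measured, and the job is handed in at about 14 s on the robot's clock.

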